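# Feed a filter cartridge into the water unit

### The arm

A 7-joint arm with a two-finger parallel gripper is mounted at the origin on the work surface. World frame = base frame: x ahead of the robot, y to its left, z up, the work surface at z = 0. Lengths are in m, angles in rad, forces in N, time in s.
With the tool pointing down it reaches from about 0.35 to 0.9 m from the base axis. Payload 19.9 kg.
Tool frame: the origin (TCP) lies at the very end of the fingers, on their centre line; the grasp point (between the pads) lies 19 mm behind it; x points along the fingers, y is the direction in which the jaws open and shut, and the axes are right-handed (so a half turn about x gives the same grasp; the last joint's range is limited). The gripper opens to 94 mm and grips with 3 to 60 N. Pads are 16 mm wide; open, the fingers measure 119 mm over their backs; the gripper's body (75 mm by 177 mm) begins 78 mm behind the grasp point.
Start: joints at [1.159, 0.417, -0.01, 1.614, 0.005, 1.111, -0.053], TCP at [0.226, -0.583, 0.205] pointing down, gripper open.
Joint ranges: [-2.81, 2.81], [-0.39, 2.02], [-1.27, 1.25], [0.06, 2.57], [-1.19, 4.33], [0.19, 2], [-2.82, 2.82]. Speed limits (rad/s): [1.89, 1.89, 2.39, 2.39, 3.01, 3.01, 3.01].

### API

Orientations are given as a unit quaternion [x, y, z, w].
In Python, from bench import ctrl, viewer, order gives the robot as it stands. The module is installed in compiled form; this text tells all that it offers. Calls block until the motion is done:
- ctrl.movep(position, orientation): joint-space move of the TCP to a pose.
- ctrl.movel(position, velocity=0.15, ori=None): straight line of the TCP; ori=None keeps the orientation; velocity is the mean speed in m/s.
- ctrl.move_j(angles): joint-space move.
- ctrl.command_gripper(opening, force=None): finger opening in m; force is the grip in N (None keeps the last); returns when the fingers have stopped.
- ctrl.dwell(seconds).
- ctrl.inverse_kinematics(position, orientation): joint angles nearest the present ones, or None.
- viewer.camera(name): name is "side" or "top"; returns the picture (400x640x3 uint8, red, green, blue); there is no depth.
- viewer.camera_info(name): a dict with "intrinsics" (3x3 intrinsics, pixels), "R" (3x3) and "t" (3): a world point X has camera coordinates R X + t. Camera axes: x right, y down, z forward; pixel columns grow to the right and rows downward; lengths in m; the calibration is good to about 2 mm. A picture is of the moment at which its call begins. camera_info takes no time and is no camera call.
A pose or a line that the arm cannot do raises ctrl.IKError and nothing moves.
- order.hand_in(): hands the job in, once; it reports no verdict.
Readings, each from a call of its own:
- ctrl.read_clock(): time.
- ctrl.read_joint_pos(): joint angles.
- ctrl.read_qd(): joint speeds.
- ctrl.read_joint_efforts(): joint torques, N m.
- ctrl.read_ee_pos(): TCP position.
- ctrl.read_orientation(): TCP orientation.
- ctrl.read_force(): force on the tool from outside, world axes, zero at the start.
- ctrl.read_torque(): the same for the moment, N m.
- ctrl.read_gripper_width(): finger opening in m.
Only numpy, scipy, OpenCV 4.12 (cv2) and the standard library are available. Lean on these libraries where they do the work, as an engineer would, in place of code of your own. Each camera call takes 0.05 s, during which the arm holds its last target. There are 200 camera calls.

### The job

Set the small rectangular filter cartridge down flat on the apron of the aluminium guide, lengthwise to the channel and clear of the flared entry, and let go of it. Then take the wooden push stick by its upright grip and with its tip feed the cartridge through the narrow channel, past the sprung brake roller and until it meets the buffer of the end stop, finishing with a firm press of about 13 N held for a second; never push harder than 18 N and do not touch the cartridge with the fingers once it is in the channel. Draw the stick out, lay it flat on the open counter clear of the guide, and leave the other things where they are.

Things in the scene. Friction and masses are not known exactly. Their poses are not given: they have to be found in the camera images.
- cartridge: Filter cartridge: grey plastic block 40 x 24 x 28 mm (x, y, z), about 50 g, two thin dark bands round it, both ends alike. Origin: centre of its underside; x along its length. Lies flat on the counter at the start. It is the only small rectangular block on the counter.
- stick: Wooden push stick, about 90 g: a straight shaft 150 x 16 x 16 mm with an upright grip post 30 x 18 mm on it that reaches 74 mm above the underside. Origin: on the underside, beneath the middle of the post. x runs along the shaft to the tip, the flat end at x = +120 mm; the back end is at x = -30 mm. Pinch the post across its 18 mm width (along y). Lies flat on the counter at the start.
- guide: Fixed aluminium guide, its base plate 320 x 100 x 4 mm. Origin: at counter height in the middle of the channel's mouth; x is the feed direction, z up. Two steel lead-in walls, 20 mm high, narrow from 71 mm apart at x = -45 mm to 27 mm at x = 0. The channel runs on to x = 125 mm: 27 mm wide, floor at 4 mm, slotted clear cover from x = 5 mm at 34 to 37 mm height; then a white housing 66 mm high.
- apron (a point): Middle of the guide's apron, on its top face (4 mm above the counter), 78 mm before the channel's mouth. The apron is bare flat plate from 42 mm behind to 31 mm ahead of this point (ahead = feed direction), 100 mm wide. Axes as the guide's.
- roller (a point): Axis of the sprung rubber brake roller, 36 mm across, in the +y wall 64 mm past the mouth. It sticks 4 mm into the channel and presses sideways with about 2 N: pushing the cartridge meets a bump of a few newtons (under 8 N) as its leading end reaches the roller, then a steady drag (1 to 6 N) all the way to the stop.
- stop: Steel stop block 20 mm long clamped in the channel, its front 96 to 104 mm past the mouth. Origin: at counter height below the middle of that front; x is the feed direction. From it a rigid buffer pad, 20 mm wide, sticks out towards the mouth by 2 to 32 mm: it is set differently each time and not measured, so find it by feel. Dark thumbscrew 18 mm across above the slot, to 53 mm height, 10 mm behind the front.
- puck: Bystander: white ceramic disc, 36 mm across, 24 mm high. Origin: centre of underside.
- mug: Bystander: white mug, 80 mm across, 90 mm high. Origin: centre of underside.
- tamper: Bystander: dark steel coffee tamper standing on its 58 mm foot, 90 mm high. Origin: centre of underside.
- glass: Bystander: drinking glass, 66 mm across, 100 mm high. Origin: centre of underside.
- spoon: Bystander: steel spoon 140 mm long lying on the counter.
There are look-alikes about, which are no part of the job. Leave any orange or red look-alike of the cartridge alone.

How it is judged:
On the way, in this order (a step that is already met when the one before it is completed fails the run):
1. the cartridge lies on the apron, before the flared entry, lengthwise, let go (x of cartridge in the frame of guide between -0.105 and -0.055 m and y of cartridge in the frame of guide between -0.03 and 0.03 m and z of cartridge in the frame of guide below 0.008 m and angle between cartridge's own z axis and vertical below 0.1 rad and angle between the x axis of cartridge and the x axis of guide, either way round below 0.35 rad and contact force between the fingers and cartridge below 0.05 N and linear speed of cartridge below 0.02 m/s), for 0.2 s.
2. the cartridge is in the narrow channel, pushed by the stick (x of cartridge in the frame of guide above 0.01 m and y of cartridge in the frame of guide between -0.005 and 0.005 m and angle between the x axis of cartridge and the x axis of guide, either way round below 0.3 rad and contact force between stick and cartridge above 0.2 N), for 0.05 s.
3. the stick presses the cartridge firmly (over 5 N arriving there) against the buffer of the end stop (contact force between cartridge and stop above 5 N and contact force between stick and cartridge above 5 N), for 0.4 s.
At the end, for the whole second after the job is handed in: The cartridge lies in the channel, straight, still where it was pressed home: its middle 19.5 to 54.5 mm before the stop block's front (20 mm half length plus the buffer); the stick lies flat on the counter, off the guide and at rest (x of cartridge in the frame of stop between -0.0545 and -0.0195 m and y of cartridge in the frame of guide between -0.004 and 0.004 m and z of cartridge in the frame of guide below 0.008 m and angle between the x axis of cartridge and the x axis of guide, either way round below 0.1 rad and height (world z) of stick below 0.003 m and angle between stick's own z axis and vertical below 0.1 rad and contact force between stick and guide below 0.5 N and contact force between stick and cartridge below 0.1 N and linear speed of each of stick, cartridge below 0.02 m/s); the robot touches nothing.
It fails at once if the stick pushes the cartridge harder than 18 N (contact force between stick and cartridge above 18 N).
It fails at once if the cartridge is pressed on the stop harder than 18 N (contact force between cartridge and stop above 18 N).
It fails at once if the fingers touch the cartridge once it is in the channel (x of cartridge in the frame of guide between 0 and 0.125 m and y of cartridge in the frame of guide between -0.013 and 0.013 m and z of cartridge in the frame of guide below 0.03 m and contact force between the fingers and cartridge above 0.2 N).
It fails at once if a bystander is moved by more than 25 mm (distance of any of puck, mug, tamper, glass, spoon from where it was at the start of the episode above 0.025 m).
It also fails if it takes over 72 s, if anything falls off the work surface, if the arm or the gripper's body presses on something with over 40 N, if the wrist force passes 120 N, or if a joint passes its speed limit or range.

## Working session

There is one attempt and no reset: what is moved stays moved. The work goes in short steps, each a Python script; the robot and the scene stay as the last script left them, time stands still between calls to the robot, and variables do not carry over. Pictures are saved under pics/ and viewed, about 8 in all and at most 12, crops included, and the job is handed in when it is done.

```bash
mkdir -p pics; python3 - <<'E'
from bench import ctrl, viewer
import cv2, numpy as np
np.set_printoptions(suppress=True,precision=4)
for n in("top","side"):
    im=viewer.camera(n); cv2.imwrite(f"pics/{n}0.png",im[:,:,::-1]); i=viewer.camera_info(n)
    print(n,i["intrinsics"].tolist(),i["R"].tolist(),i["t"].tolist())
print(ctrl.read_clock(),ctrl.read_orientation(),ctrl.read_force(),ctrl.read_gripper_width())
E
```

```text
top [[448.704296347208, 0.0, 317.9337604229715], [0.0, 448.704296347208, 202.96508201925056], [0.0, 0.0, 1.0]] [[0.019640524758173152, -0.9998070103608652, -0.00043797316405448183], [-0.9900412656190574, -0.019387602345487063, -0.13943605432852899], [0.13940065336517904, 0.0031722087828691577, -0.9902309805963451]] [-0.025782222549148387, 0.5416454489443931, 1.0910976410177748]
side [[476.6253155468134, 0.0, 316.17006436366694], [0.0, 476.6253155468134, 192.63905223452184], [0.0, 0.0, 1.0]] [[-0.762740876345991, -0.6466683570171549, 0.006811136739461075], [-0.4029109449847177, 0.4669397378927049, -0.7871658348710354], [0.5058548467322143, -0.6031478402592731, -0.6167037836985456]] [0.41150445001484526, 0.24830157880111375, 0.8682379639633404]
0.1 [-0.695  -0.1304  0.6951 -0.1296] [-0.4213  0.4337 -0.3622] 0.0944178895559904
```

View pics/top0.png

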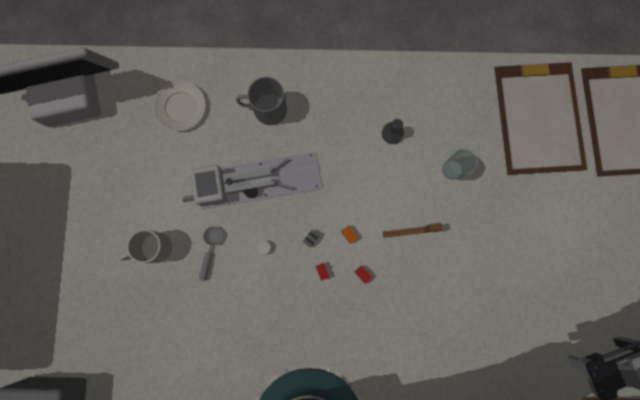

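View pics/side0.png

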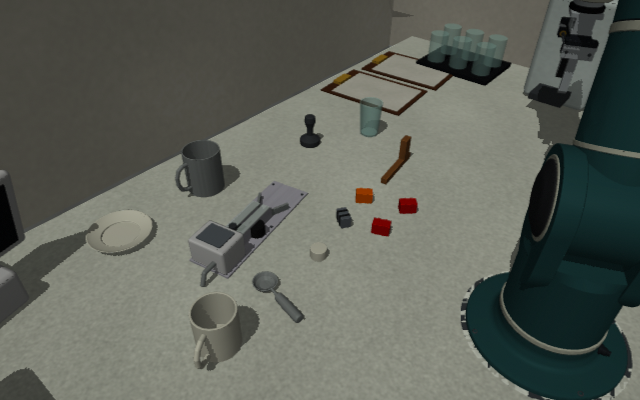

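The top view shows the guide at about (195–322, 152–205), with the feed to image left. The cartridge is at (313,238) and the stick at (383–448, 230) with its tip to the left. Next I'll zoom in and segment.

```bash
cat > h.py <<'E'
from bench import ctrl, viewer, order
import cv2, numpy as np
from scipy.spatial.transform import Rotation as Rn
np.set_printoptions(suppress=True,precision=4)
def ray(n,uv,z):
    i=viewer.camera_info(n);K,R,t=[np.asarray(i[k]) for k in("intrinsics","R","t")]
    uv=np.atleast_2d(uv).astype(float); d=(np.c_[uv,np.ones(len(uv))]@np.linalg.inv(K).T)@R; c=-R.T@t
    return c+d*((z-c[2])/d[:,2])[:,None]
def proj(n,X):
    i=viewer.camera_info(n);K,R,t=[np.asarray(i[k]) for k in("intrinsics","R","t")]
    q=(np.atleast_2d(X)@R.T+t)@K.T; return q[:,:2]/q[:,2:]
def down(yaw):  # tool x down, tool y (jaws) at angle yaw in the world xy plane
    y=np.array([np.cos(yaw),np.sin(yaw),0]);x=np.array([0,0,-1.])
    return Rn.from_matrix(np.c_[x,y,np.cross(x,y)]).as_quat()
E
python3 - <<'E'
from h import *
t=cv2.imread("pics/top0.png"); s=cv2.imread("pics/side0.png")
a=cv2.resize(t[145:255,180:340],None,fx=5,fy=5,interpolation=cv2.INTER_CUBIC)
cv2.imwrite("pics/c1.png",a)
b=np.hstack([cv2.resize(s[175:285,185:315],(520,440),interpolation=cv2.INTER_CUBIC),cv2.resize(s[195:235,325:365],(270,270),interpolation=cv2.INTER_CUBIC).repeat(1,0)[np.r_[0:270,[269]*170]]])
cv2.imwrite("pics/c2.png",b)
hsv=cv2.cvtColor(t,cv2.COLOR_BGR2HSV)
# stick: brown
m=cv2.inRange(hsv,(5,100,30),(20,255,200)); m[:,:375]=0; m[:,460:]=0
m[:215]=0;m[245:]=0
v,u=np.nonzero(m); print("stick px",u.min(),u.max(),v.min(),v.max(),cv2.minAreaRect(np.c_[u,v].astype(np.float32)))
for uu in range(382,452,3):
    w=v[u==uu]; 
    if len(w): print(uu,w.min(),w.max(),hsv[w.mean().astype(int),uu],end=" ; ")
# stick in side
hs=cv2.cvtColor(s,cv2.COLOR_BGR2HSV); m=cv2.inRange(hs,(3,90,30),(20,255,200)); m[:125]=0;m[190:]=0;m[:,:375]=0;m[:,420:]=0
v,u=np.nonzero(m); print("\nside stick",u.min(),u.max(),v.min(),v.max())
E
```

```text
stick px 384 441 224 236 ((412.35662841796875, 229.78158569335938), (6.192585468292236, 57.77799606323242), 83.2901611328125)
385 232 236 [ 13 138  85] ; 388 232 235 [ 13 137  84] ; 391 231 235 [ 13 137  84] ; 394 231 235 [ 13 137  84] ; 397 231 234 [ 13 140  84] ; 400 230 234 [ 13 137  84] ; 403 230 234 [ 13 137  84] ; 406 230 233 [ 13 140  84] ; 409 229 233 [ 12 138  85] ; 412 229 232 [ 13 135  85] ; 415 228 232 [ 13 140  84] ; 418 228 232 [ 13 135  85] ; 421 228 231 [ 13 140  84] ; 424 228 231 [ 13 128  72] ; 427 227 230 [ 13 119  62] ; 430 225 230 [ 13 134  78] ; 433 225 230 [ 13 137  84] ; 436 224 230 [ 13 139  86] ; 439 224 229 [ 13 135  85] ; 
side stick 381 410 135 183
```

View pics/c1.png

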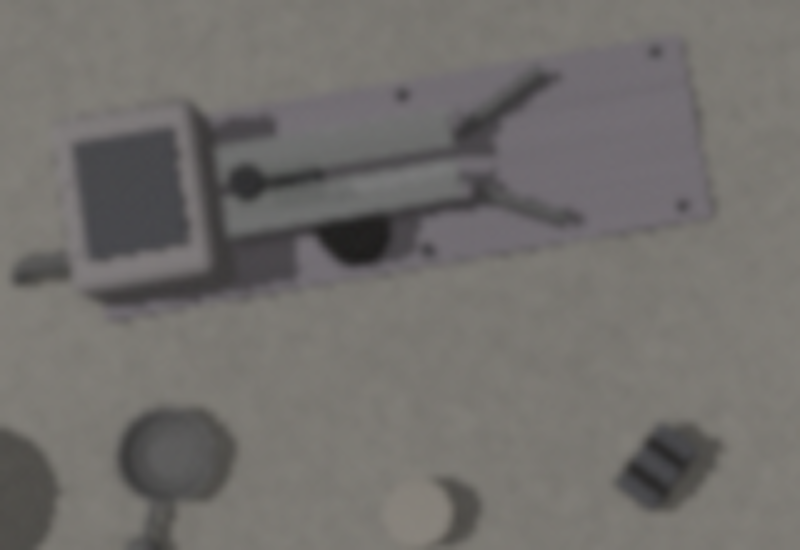

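View pics/c2.png

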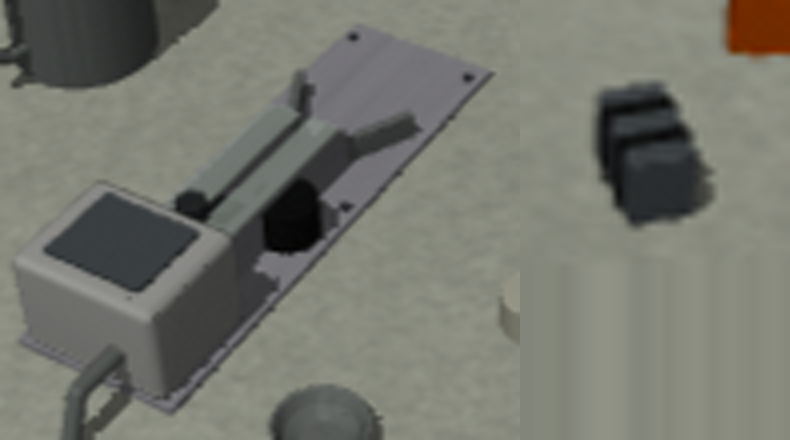

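The crops show apron corners near px (317,152.6) and (322.8,187.4), with the black roller on the robot side, which is the guide's +y. The cartridge's bands run diagonally, so its long axis runs lower-left to upper-right in the image. Now the numbers.

```bash
python3 - <<'E'
from h import *
t=cv2.imread("pics/top0.png"); s=cv2.imread("pics/side0.png")
# plate corners picked in crops, refine by cornerSubPix
for n,im,p in(("top",t,[(317,152.6),(322.8,187.4),(202.4,208.6)]),("side",s,[(185+358/4,175+25/4),(185+492/4,175+73/4),(185+172/4,175+410/4)])):
    g=cv2.cvtColor(im,cv2.COLOR_BGR2LAB)[:,:,1]  # a channel separates the purple plate
    q=np.array(p,np.float32).reshape(-1,1,2); q2=cv2.cornerSubPix(g,q.copy(),(4,4),(-1,-1),(3,50,.01)).reshape(-1,2)
    for nm,z in(("raw",q.reshape(-1,2)),("sub",q2)):
        P=ray(n,z,.004)[:,:2]; print(n,nm,P.tolist(),"W",np.linalg.norm(P[0]-P[1]),"L",np.linalg.norm(P[1]-P[2]),"yaw",np.degrees(np.arctan2(*(P[2]-P[1])[::-1])),np.degrees(np.arctan2(*(P[0]-P[1])[::-1]))+90)
# stick
P=ray("top",[(383.5,234),(421,229.5)],.016); d=P[0]-P[1];d/=np.linalg.norm(d)
print("stick tip",P[0],"yaw",np.degrees(np.arctan2(d[1],d[0])),"origin",P[0]-.12*d)
Q=P[0]-.12*d;print("post top px pred",proj("top",Q+[0,0,.058]),proj("side",Q+[0,0,.058]),"tip side",proj("side",P[0]))
# cartridge
for n,im,(u0,v0,u1,v1) in(("top",t,(299,225,326,251)),("side",s,(330,200,358,233))):
    g=cv2.cvtColor(im,cv2.COLOR_BGR2GRAY)[v0:v1,u0:u1]; print(n,u0,v0); 
    for r in g[::1]: print(" ".join("%3d"%x for x in r))
E
```

```text
top raw [[0.6807342556269496, -0.009956158146750575], [0.588017640321591, -0.026918307403179728], [0.5262441632075652, 0.2836461180760202]] W 0.09425542563205172 L 0.3166484246731422 yaw 101.24971108584232 100.36739461721342
top sub [[0.6848215303118563, -0.005711643818771268], [0.5871076158515738, -0.026445965663576536], [0.5340649117548094, 0.2924237252628709]] W 0.09988954490593789 L 0.3232513081944527 yaw 99.44444613051697 101.98013193847254
side raw [[0.6790609577638634, -0.0009894130162525494], [0.582293162294243, -0.019356527878423124], [0.524118013651884, 0.29142139221822294]] W 0.09849546765415382 L 0.31617600089057657 yaw 100.602608025718 100.74724242487063
side sub [[0.6831405074750084, -0.0024035355395396474], [0.5842194217193023, -0.020902223570124945], [0.5235254817878414, 0.2941731613972797]] W 0.10063589153945368 L 0.320867967483141 yaw 100.90350409257063 100.59222686416658
stick tip [ 0.4688 -0.1832  0.016 ] yaw 97.95115138464706 origin [ 0.4854 -0.302   0.016 ]
post top px pred [[436.1407 226.3961]] [[406.5578 136.7723]] tip side [[384.3528 177.3383]]
top 299 225
11
[... 5814 characters left out ...]
 114 136 141 138 135 136 136
133 135 136 136 137 137 138 138 137 134 109  47  44  45  54  71  81  74  91 128 133 138 140 139 138 138 140 140
132 131 132 132 134 136 136 134 134 134 125  95  80 109 130 132 131 128 130 138 138 135 133 134 136 138 141 142
132 133 133 133 135 139 139 137 134 134 134 131 130 133 136 138 138 138 137 138 137 135 133 134 137 139 140 139
135 135 135 134 134 136 137 136 135 135 134 135 134 134 136 136 139 141 140 140 139 137 134 135 137 138 139 139
135 134 135 135 136 134 134 135 135 134 134 135 134 136 140 142 143 141 140 138 137 137 135 135 135 135 136 139
136 136 134 135 137 136 136 135 136 136 134 133 133 136 139 143 144 142 139 140 139 138 136 135 134 135 138 139
```

```bash
python3 - <<'E'
from h import *
def rep(n,a):
    P=ray(n,a,.028)[:,:2]; w=P[1]-P[0]+P[3]-P[2]; l=P[2]-P[0]+P[3]-P[1]
    print(n,"c",P.mean(0),"w",np.linalg.norm(w)/2,"l",np.linalg.norm(l)/2,"len yaw",np.degrees(np.arctan2(l[1],l[0])),"w yaw",np.degrees(np.arctan2(w[1],w[0])))
rep("side",[(336.6,208.3),(345.8,207),(340.0,219.2),(350.2,218.7)])
# band ends
rep("side",[(337.3,210.6),(346.8,209.6),(339,215.6),(349,214.2)])
rep("top",[(309.7,233),(316.4,238),(306,238),(312.5,243.4)])
# blob centroid, top
t=cv2.imread("pics/top0.png",0); m=(t<90); m[:225]=0;m[251:]=0;m[:,:299]=0;m[:,326:]=0
v,u=np.nonzero(m);print(u.mean(),v.mean(),ray("top",[(u.mean(),v.mean())],.014))
f=np.array([np.cos(np.radians(100.75)),np.sin(np.radians(100.75)),0]);e=np.array([.6344,-.0139,0])
for y in (100.75,10.75,-79.25):
  for p in (e+.042*f,[.47,.0,0],[.4854,-.302,0]): 
    q=ctrl.inverse_kinematics([p[0],p[1],.06],down(np.radians(y-0)));print(y,p,q)
E
```

```text
side c [0.4541 0.0068] w 0.022294882653942732 l 0.03979404211955103 len yaw 140.50440465877 w yaw -131.09255124241594
side c [0.4559 0.005 ] w 0.022681116887342395 l 0.017092515231710338 len yaw 142.72340487897702 w yaw -128.64982131801278
top c [0.454  0.0002] w 0.021110410141548682 l 0.01614269698492368 len yaw 145.01138669211957 w yaw -127.02856959458916
313.22566371681415 237.8849557522124 [[ 0.4555 -0.0049  0.014 ]]
100.75 [0.6266 0.0274 0.    ] [ 0.422   0.7025 -0.7229  1.6991  0.5514  0.9543  1.2462]
100.75 [0.47, 0.0, 0] [ 0.6755  0.5104 -0.8933  2.0861  0.5591  0.8003  1.197 ]
100.75 [0.4854, -0.302, 0] [ 0.9957  0.5892 -0.6413  1.8455  0.4551  0.8578  1.8888]
10.75 [0.6266 0.0274 0.    ] [ 0.4083  0.6951 -0.7017  1.6995  0.5342  0.9475 -0.3123]
10.75 [0.47, 0.0, 0] [ 0.4603  0.4223 -0.6192  2.092   0.3637  0.7323 -0.2044]
10.75 [0.4854, -0.302, 0] [ 0.7998  0.5317 -0.3797  1.8521  0.2632  0.807   0.4719]
-79.25 [0.6266 0.0274 0.    ] [ 0.1778  0.6134 -0.3679  1.7078  0.274   0.8714 -1.6897]
-79.25 [0.47, 0.0, 0] [ 0.3284  0.3912 -0.4604  2.096   0.2633  0.7089 -1.6865]
-79.25 [0.4854, -0.302, 0] [ 0.5915  0.5052 -0.1126  1.8596  0.0773  0.781  -0.9453]
```

The two views differ by a consistent ~5 mm in y, so I average them. The sizes check out at 40x23 and 100x320. Now picking up the cartridge.

```bash
python3 - <<'E'
from h import *
y=np.radians(51.5); p=np.array([.455,.003,0]); up=lambda z:p+[0,0,z]
ctrl.command_gripper(.06,20)
ctrl.movep(up(.16),down(y)); ctrl.movel(up(.05),.2); ctrl.movel(up(.005),.08)
print("F",ctrl.read_force(),ctrl.read_ee_pos(),ctrl.read_clock())
ctrl.command_gripper(.0,15); print("w",ctrl.read_gripper_width())
ctrl.movel(up(.07),.15); print("w",ctrl.read_gripper_width(),ctrl.read_force())
yw=np.radians(100.75); f=np.array([np.cos(yw),np.sin(yw),0]); e=np.array([.6344,-.0139,0]); a=e+.042*f
ctrl.movep(a+[0,0,.07],down(np.radians(10.75))); ctrl.movel(a+[0,0,.020],.12)
cv2.imwrite("pics/s1.png",viewer.camera("side")[:,:,::-1]);cv2.imwrite("pics/t1.png",viewer.camera("top")[:,:,::-1])
s=cv2.imread("pics/s1.png");t=cv2.imread("pics/t1.png")
cv2.imwrite("pics/v1.png",np.vstack([cv2.resize(s[160:260,200:330],(520,400)),]))
print(ctrl.read_clock(),ctrl.read_force(),a)
E
```

```text
F [0.6997 0.7217 0.6532] [0.455  0.0032 0.005 ] 4.4667
w 0.02408652073256349
w 0.024022397822405464 [ 0.1729  0.1428 -1.2729]
7.0833 [-0.3156 -0.0884 -0.1354] [0.6266 0.0274 0.    ]
```

View pics/v1.png

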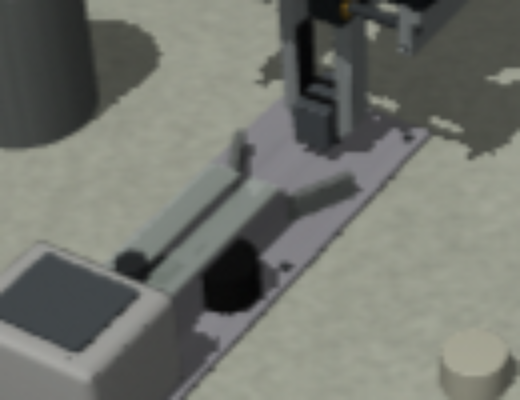

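The cartridge is held straight over the apron, aligned with the channel, at crop (318,115). Now I'll lower and release it, then check.

```bash
python3 - <<'E'
from h import *
a=np.array([.6266,.0274,0])
ctrl.movel(a+[0,0,.0095],.05); ctrl.dwell(.1); print(ctrl.read_force())
ctrl.command_gripper(.045); ctrl.movel(a+[0,0,.12],.2)
# move towards the stick, out of the way
p=np.array([.4854,-.300,.17]); ctrl.command_gripper(.06)
ctrl.movep(p,down(np.radians(7.95)))
for n in("side","top"): cv2.imwrite(f"pics/{n}2.png",viewer.camera(n)[:,:,::-1])
s=cv2.imread("pics/side2.png");t=cv2.imread("pics/top2.png")
A=cv2.resize(s[170:230,235:315],(800,600),interpolation=cv2.INTER_CUBIC); cv2.imwrite("pics/v2.png",A[:560])
print(ctrl.read_clock(),ctrl.read_ee_pos())
E
```

```text
[ 0.2535 -0.0903 -0.4848]
10.7 [ 0.4862 -0.2987  0.1698]
```

View pics/v2.png

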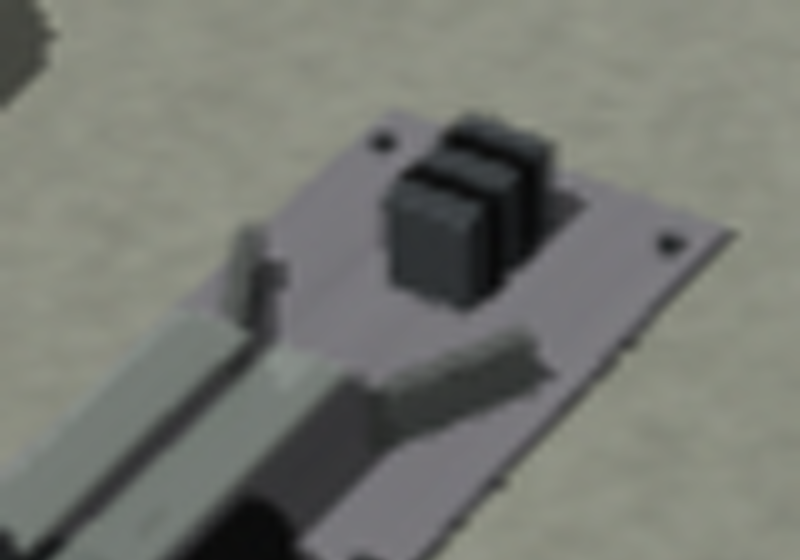

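```bash
python3 - <<'E'
from h import *
S=lambda L:np.array(L)/10+[235,170]
c=ray("side",S([(388,195),(488,215),(470,118),(552,148)]),.032)[:,:2]
b=ray("side",S([(392,288),(470,310)]),.004)[:,:2]
pl=ray("side",S([(390,108),(736,235)]),.004)[:,:2]
w=ray("side",S([(247,225),(525,330)]),.024)[:,:2]   # upper far ends of the lead-in walls (approx)
yw=np.radians(100.75);R=np.array([[np.cos(yw),np.sin(yw)],[-np.sin(yw),np.cos(yw)]])
for nm,e in(("side",np.array([.6337,-.0117])),("avg",np.array([.6344,-.0139]))):
    m=e+.12*R[0]; print(nm,"top",((c-m)@R.T*1e3).round(1).tolist(),"mean",(c.mean(0)-m)@R.T,"bot",((b-m)@R.T).tolist(),"plate",((pl-m)@R.T).tolist(),"walls",((w-m)@R.T).tolist())
l=c[0]-c[2]+c[1]-c[3];print("yaw",np.degrees(np.arctan2(l[1],l[0])),"len",np.linalg.norm(l)/2,np.linalg.norm(c[1]-c[0]),"c",c.mean(0))
# stick again, in side view: shaft top edge
E
```

```text
side top [[-58.9, -7.9], [-64.3, 16.9], [-94.5, -7.6], [-94.2, 16.1]] mean [-0.078   0.0044] bot [[-0.05819546538542719, -0.007921765216709401], [-0.060526481644283994, 0.012995393079342114]] plate [[-0.1189004970069921, -0.048718411076491074], [-0.11781301899797729, 0.053710979762829424]] walls [[-0.04064579300079292, -0.036669611349712534], [-0.04035731463478792, 0.04207438893635533]]
avg top [[-56.6, -7.6], [-62.0, 17.2], [-92.2, -7.4], [-91.9, 16.4]] mean [-0.0757  0.0046] bot [[-0.05590350768522498, -0.0076444028175208355], [-0.058234523944081774, 0.013272755478530681]] plate [[-0.11660853930678988, -0.04844104867730251], [-0.11552106129777508, 0.05398834216201799]] walls [[-0.03835383530059071, -0.03639224895052397], [-0.03806535693458571, 0.0423517513355439]]
yaw 101.21138137374884 len 0.032787602119671216 0.02540386379216514 c [0.6216 0.0288]
```

The cartridge stands upright and straight (yaw 101°), within ~1–2 mm of the guide's centre line at x ≈ -78 mm relative to the plate and walls. Now I'll take the stick and line it up behind the cartridge.

```bash
python3 - <<'E'
from h import *
p=np.array([.4858,-.2995,0]); y=np.radians(8)
ctrl.movel(p+[0,0,.10],.25,ori=down(y)); ctrl.movel(p+[0,0,.022],.12)
print("F",ctrl.read_force(),ctrl.read_clock())
ctrl.command_gripper(0,60); print("w",ctrl.read_gripper_width(),ctrl.read_ee_pos())
ctrl.movel(p+[0,0,.09],.2)
yw=np.radians(100.75); f=np.array([np.cos(yw),np.sin(yw),0]); M=np.array([.6120,.1039,0])
q=M-.233*f
ctrl.movep(q+[0,0,.09],down(np.radians(10.75))); ctrl.movel(q+[0,0,.0275],.1)
print("F",ctrl.read_force(),ctrl.read_clock())
for k in range(3):
    t0=ctrl.read_clock(); ctrl.movel(q+.0005*(k+1)*f+[0,0,.0275],.02); print(ctrl.read_clock()-t0,(ctrl.read_ee_pos()-q)@f,[round(float(ctrl.read_force()@f),2) for _ in range(3)])
print(ctrl.read_clock())
for n in("side","top"): cv2.imwrite(f"pics/{n}3.png",viewer.camera(n)[:,:,::-1])
s=cv2.imread("pics/side3.png"); cv2.imwrite("pics/v3.png",cv2.resize(s[110:250,220:420],(800,560),interpolation=cv2.INTER_CUBIC))
E
```

```text
F [0.9055 0.2211 1.2561] 11.9333
w 0.017927327159869753 [ 0.4858 -0.2995  0.022 ]
F [ 0.3189 -0.5933 -0.6575] 14.8833
0.25 0.0005170315421174529 [-0.03, -0.03, -0.03]
0.25 0.0010571121330549026 [-0.29, -0.29, -0.29]
0.25 0.0015282806592970821 [-0.43, -0.43, -0.43]
15.6333
```

View pics/v3.png

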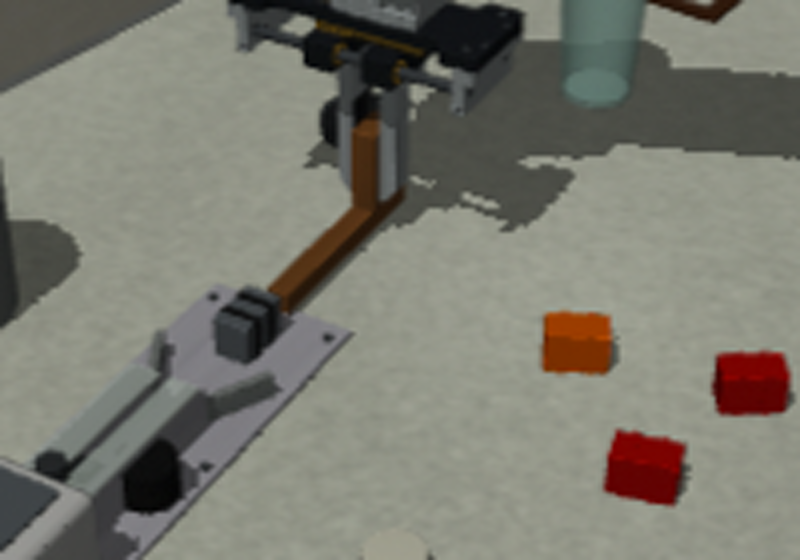

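The stick is gripped square (width 17.9 mm), with its tip just behind the cartridge and in line. Next comes the feed into the channel, in segments with a force check on each.

```bash
cat >> h.py <<'E'
yw=np.radians(100.75); f=np.array([np.cos(yw),np.sin(yw),0]); g=np.array([-np.sin(yw),np.cos(yw),0]); M=np.array([.6120,.1039,0])
def tip(x,v=.05,dy=0.): ctrl.movel(M+(x-.12)*f+dy*g+[0,0,.0275],v)
def F():
    a=ctrl.read_force(); return np.array([-a@f,a@g,a[2]])
E
python3 - <<'E'
from h import *
print(F())
for x in list(np.arange(-.095,-.02,.015))+list(np.arange(-.02,.0051,.005)):
    tip(x,.06 if x<-.04 else .03); q=F(); print(round(x*1e3),q.round(2),round(ctrl.read_clock(),2))
    if abs(q[:2]).max()>6: print("stop");break
for n in("side","top"): cv2.imwrite(f"pics/{n}4.png",viewer.camera(n)[:,:,::-1])
s=cv2.imread("pics/side4.png"); cv2.imwrite("pics/v4.png",cv2.resize(s[160:260,220:340],(720,600),interpolation=cv2.INTER_CUBIC))
E
```

```text
[ 0.478  -0.0396  0.2682]
-95 [ 0.45  0.12 -0.37] 16.16
-80 [ 0.01 -0.16 -0.78] 16.56
-65 [-0.19 -0.75 -0.69] 16.96
-50 [ 0.32 -0.24 -1.43] 17.36
-35 [-0.4   0.31 -1.26] 18.01
-20 [ 0.07  0.28 -0.93] 18.66
-15 [-0.26  0.82 -0.21] 18.98
-10 [ 0.71 -0.11 -0.88] 19.29
-5 [-0.6  -0.   -0.53] 19.61
0 [ 0.24  0.24 -1.98] 19.93
5 [ 0.    0.3  -0.32] 20.24
```

View pics/v4.png

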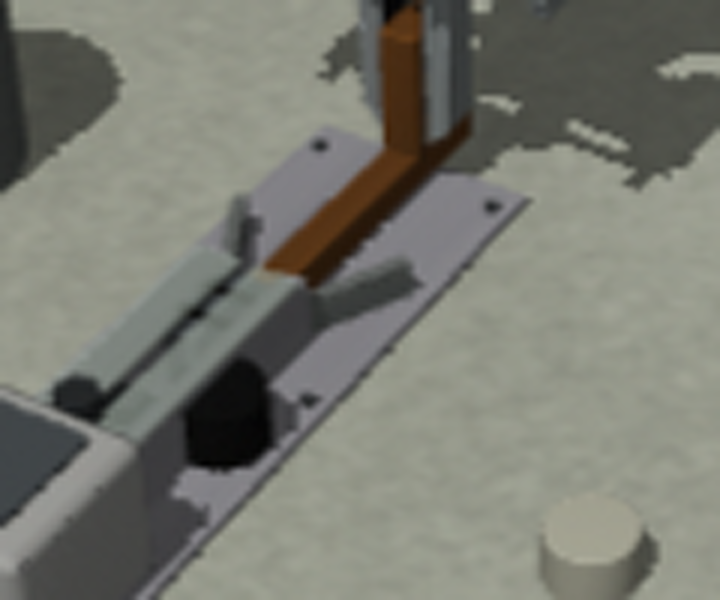

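The stick tip is in the mouth and the cartridge shows dark through the slot inside the channel. No lateral force. Now past the roller, logging force and compliance.

```bash
python3 - <<'E'
from h import *
x=.005; o=[]
while x<.0215:
    x+=.001 if x<.0105 else .0005; tip(x,.02); q=F(); d=(ctrl.read_ee_pos()-M)@f+.12-x
    o.append((round(x*1e3,1),*q.round(1).tolist(),round(d*1e3,2)))
    if q[0]>9: print("stop");break
print(*o,ctrl.read_clock(),sep="\n")
E
```

```text
(6.0, -0.4, 0.4, -0.6, np.float64(0.05))
(7.0, -0.8, -0.1, -1.6, np.float64(0.08))
(8.0, -0.4, 0.4, -0.4, np.float64(0.08))
(9.0, -0.2, -0.7, -0.7, np.float64(0.08))
(10.0, 0.1, 1.0, -1.1, np.float64(0.11))
(11.0, -0.4, -0.1, -1.2, np.float64(0.1))
(11.5, 0.1, -0.0, -1.0, np.float64(0.08))
(12.0, 0.2, -0.4, -0.8, np.float64(0.08))
(12.5, 0.0, -0.1, -1.3, np.float64(0.04))
(13.0, -0.2, -0.0, -0.6, np.float64(0.05))
(13.5, 1.1, 0.4, -0.8, np.float64(-0.01))
(14.0, 0.1, -0.2, -0.6, np.float64(0.04))
(14.5, 0.0, 0.1, -1.4, np.float64(0.08))
(15.0, 0.3, -0.0, -0.8, np.float64(0.06))
(15.5, 0.1, -0.4, -0.3, np.float64(0.06))
(16.0, -0.6, 0.1, -0.9, np.float64(0.07))
(16.5, 1.1, 0.1, -1.0, np.float64(0.08))
(17.0, 0.1, 0.7, -0.5, np.float64(-0.02))
(17.5, 2.4, -0.2, -1.5, np.float64(-0.17))
(18.0, 2.2, -0.8, -1.5, np.float64(-0.1))
(18.5, 2.5, -0.3, -0.9, np.float64(0.03))
(19.0, 2.7, -0.4, -0.3, np.float64(0.08))
(19.5, 1.8, 0.0, -0.1, np.float64(0.08))
(20.0, 2.4, -0.7, -0.6, np.float64(0.06))
(20.5, 1.8, -0.4, -1.2, np.float64(0.05))
(21.0, 2.0, -0.4, -0.2, np.float64(0.07))
(21.5, 2.0, -1.0, -0.3, np.float64(0.09))
27.0917
```

The bump came at tip 17 by my frame, so my x reads about 4 mm high, with a steady drag of about 2 N. Arm compliance is around 12 N/mm, so 0.5 mm steps are safe. Now to the stop, then a regulated press.

```bash
python3 - <<'E'
from h import *
x=.0215; o=[]; hit=False
while x<.070 and ctrl.read_clock()<54:
    x+=.001 if x<.0255 else .0005; tip(x,.02); q=F()[0]; o.append((round(x*1e3,1),round(float(q),1)))
    if q>4.5:
        ctrl.dwell(.1); q2=F()[0]; print("check",x,q,q2)
        if q2>4.2: hit=True; break
print(o[-12:],ctrl.read_clock(),hit)
log=[];held=0
t=ctrl.read_clock()
while hit and ctrl.read_clock()-t<9:
    q=np.mean([F()[0]]); 
    if len(log)>1: q=.7*q+.3*log[-1][3]
    e=13-q; dx=np.clip(e*3e-5,-.0004,.00012)
    t0=ctrl.read_clock()
    if abs(e)>.8: x+=dx; tip(x,.02)
    else: ctrl.dwell(.1)
    raw=F()[0]; log.append((round(ctrl.read_clock(),2),round(x*1e3,3),round(float(raw),1),float(raw)))
    held=held+ctrl.read_clock()-t0 if 11<raw<15.5 else 0
    if held>1.3: break
print([l[:3] for l in log],"held",held)
tip(x-.001,.02); print(F(),ctrl.read_clock())
E
```

```text
check 0.03600000000000001 5.39742821261785 4.830446437489591
[(30.5, 2.2), (31.0, 2.7), (31.5, 2.4), (32.0, 2.2), (32.5, 1.6), (33.0, 1.7), (33.5, 1.6), (34.0, 1.2), (34.5, 1.1), (35.0, 2.2), (35.5, 2.7), (36.0, 5.4)] 33.4417 True
[(33.69, np.float64(36.12), 5.5), (33.94, np.float64(36.24), 5.3), (34.19, np.float64(36.36), 6.5), (34.44, np.float64(36.48), 6.8), (34.69, np.float64(36.6), 8.4), (34.94, np.float64(36.72), 7.1), (35.19, np.float64(36.84), 8.8), (35.44, np.float64(36.96), 9.3), (35.69, np.float64(37.071), 9.2), (35.94, np.float64(37.186), 8.3), (36.19, np.float64(37.306), 9.6), (36.44, np.float64(37.407), 9.8), (36.69, np.float64(37.504), 10.3), (36.94, np.float64(37.585), 10.6), (37.19, np.float64(37.657), 10.5), (37.44, np.float64(37.731), 10.9), (37.69, np.float64(37.793), 11.2), (37.94, np.float64(37.847), 11.3), (38.19, np.float64(37.899), 12.0), (38.44, np.float64(37.928), 11.8), (38.69, np.float64(37.963), 12.1), (38.94, np.float64(37.991), 11.6)] held 1.5
[ 8.1063 -1.5495  1.5755] 39.1917
```

The stop was found at about 72 mm (within 64–102), with 11–12 N held. I'll press again to a true 13 N for a second, then withdraw.

```bash
python3 - <<'E'
from h import *
log=[]
for x in (.0375,.0380,.03825): tip(x,.02); log.append(round(float(F()[0]),1))
x=.03825
for k in range(4):
    q=np.mean(log[-2:]) if k else log[-1]
    if q<12.6: x+=.00015
    if q>13.8: x-=.0002
    tip(x,.02); log.append(round(float(F()[0]),1))
for k in range(8): ctrl.dwell(.13); log.append(round(float(F()[0]),1))
print(x,log,ctrl.read_clock())
tip(.034,.02); print(F()); tip(.02,.06); print(F()); tip(-.128,.15); print(F(),ctrl.read_clock())
for n in("side","top"): cv2.imwrite(f"pics/{n}5.png",viewer.camera(n)[:,:,::-1])
s=cv2.imread("pics/side5.png"); cv2.imwrite("pics/v5.png",cv2.resize(s[110:260,220:400],(720,600),interpolation=cv2.INTER_CUBIC))
E
```

```text
0.0384 [10.3, 12.5, 13.1, 12.1, 12.5, 13.9, 13.6, 13.9, 13.7, 14.4, 13.5, 14.6, 13.0, 13.3, 14.2] 42.0083
[-1.9726 -0.0369 -1.2912]
[ 0.5041  0.0738 -0.7451]
[ 0.9579 -0.0356 -1.296 ] 43.8917
```

View pics/v5.png

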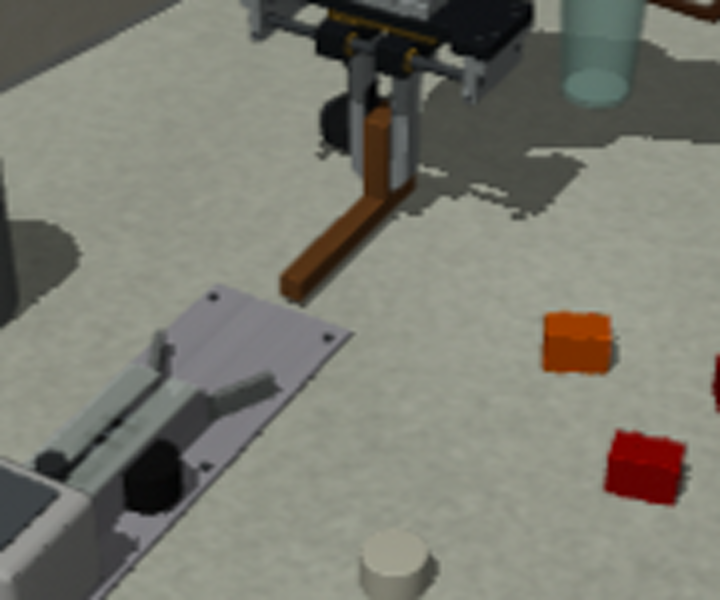

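The stick is out with its post still upright, the apron is empty, and dark shows in the slot at crop (105,435), so the cartridge has stayed in the channel. Now laying the stick back on its original open spot.

```bash
python3 - <<'E'
from h import *
c=ctrl.read_ee_pos(); ctrl.movel([c[0],c[1],.09],.15)
p=np.array([.4858,-.2995,0]); ctrl.movep(p+[0,0,.08],down(np.radians(8)))
ctrl.movel(p+[0,0,.030],.12); z=.030
while z>.021 and F()[2]<3: z-=.0015; ctrl.movel(p+[0,0,z],.03)
print("z",z,F()); ctrl.command_gripper(.05); ctrl.movel(p+[0,0,.13],.15)
ctrl.movep([.40,-.45,.2],down(np.radians(8)))
print(ctrl.read_clock())
for n in("side","top"): cv2.imwrite(f"pics/{n}6.png",viewer.camera(n)[:,:,::-1])
s=cv2.imread("pics/side6.png");t=cv2.imread("pics/top6.png")
cv2.imwrite("pics/v6.png",np.vstack([cv2.resize(s[120:280,200:420],(660,300)),cv2.resize(t[140:250,180:460],(660,260))]))
E
```

```text
z 0.02099999999999999 [-5.4719  5.8636 20.4786]
49.8917
```

View pics/v6.png

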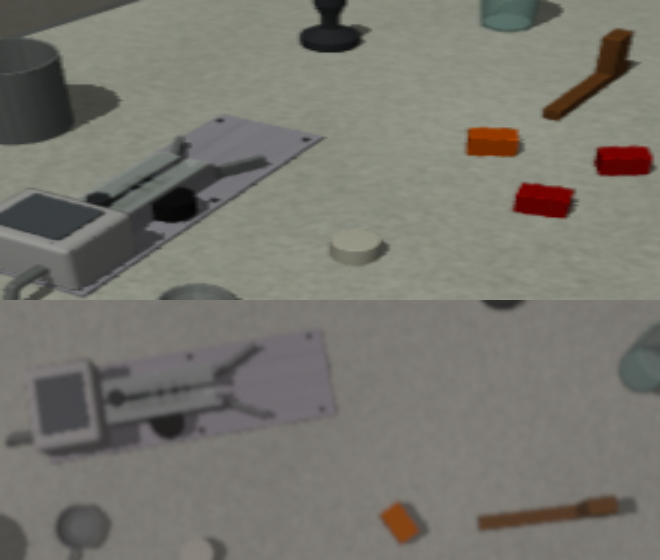

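The stick lies flat on open counter. The banded cartridge shows through the slot beside the roller, and nothing else has moved. Handing in.

```bash
python3 - <<'E'
from h import *
# cartridge extent through the slot, and stick, against the first picture
a=cv2.imread("pics/top0.png",0).astype(int);b=cv2.imread("pics/top6.png",0).astype(int)
m=(np.abs(a-b)>12).astype(np.uint8)
n,_,st,c=cv2.connectedComponentsWithStats(m[140:290,120:480])
for i in range(1,n):
    if st[i,4]>4: u=c[i]+[120,140]; print(u.round(1),st[i,4],((ray("top",[u],.035)[0]-M)@np.c_[f,g]).round(3))
order.hand_in(); print(ctrl.read_clock())
E
```

```text
[247.7 179. ] 10 [0.062 0.   ]
[254.9 179.7] 37 [0.044 0.005]
[251.9 198.1] 9 [0.058 0.05 ]
[313.4 237.8] 286 [-0.078  0.175]
the job is handed in; nothing more can be done
the job is handed in; nothing more can be done
```

The job is handed in, at about 50 s of the 72 s allowed; no verdict is reported.

**What I did**
- **Placing:** I set the cartridge on the apron at about x = -78 mm, straight, and let go of it.
- **Feeding:** I took the stick by its post and pushed the cartridge past the roller. It met a bump of about 2.5 N, then about 2 N of drag. It met the buffer with its leading end about 72 mm past the mouth.
- **Pressing:** The first press reached only 11–12 N. I pressed again and held 13–14.6 N for over a second. The highest reading during the push was 14.6 N, against the 18 N limit.
- **Stowing:** I drew the stick out and laid it flat on its original spot, clear of the guide.

**Last checks**
- **Final pictures:** The cartridge shows through the slot beside the roller. Comparing before and after from above, only the cartridge and a small patch at the roller had changed, so the stick and bystanders were in place.
- **Cartridge position:** I did not measure its final position accurately. Changed pixels seen through the slot lay at about x = 44–62 mm, y = 0–5 mm. The 72 mm contact puts its middle near 52 mm.

**What disagreed**
- **Camera calibration:** The two views differed by about 5 mm in world y, so I averaged them. The roller bump then came about 4 mm later than my frame predicted.
- **Setting down:** The stick met the counter with about 20 N downward before release, more than I intended. Afterwards it looked flat and undisturbed.

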